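# Hook the wax tin out of the deep caddy

## Robot

A 7-joint arm with a two-finger parallel gripper is mounted at the origin on the work surface. World frame = base frame: x ahead of the robot, y to its left, z up, the work surface at z = 0. Lengths are in mm, angles in rad, forces in N, time in s.
With the tool pointing down it reaches from about 425 to 925 mm from the base axis. Payload 6.8 kg.
Tool frame: the origin (TCP) lies midway between the tips of the shut fingers; the grasp point (between the pads) lies 19 mm behind it (ctrl.grip_point_offset is the z of the grasp point in the tool frame, in mm); z points along the fingers, y is the line along which they close (so a half turn about z gives the same grasp; the last joint's range is limited). The gripper opens to 85 mm and grips with 20 to 120 N. Pads are 22 mm wide; open, the fingers measure 114 mm over their backs; the gripper's body (76 mm by 85 mm) begins 54 mm behind the grasp point. The pads swing forward as they close: fully open they stand 13 mm farther back than shut.
Start: joints at [1.134, 0.477, 0.022, 1.555, -0.011, 1.109, -0.083], TCP at [217.972, -638.855, 231.308] pointing down, gripper open.
Joint ranges: [-2.96, 2.96], [-0.34, 2.1], [-1.41, 1.46], [0.24, 2.44], [-1.37, 4.51], [0.17, 1.92], [-2.96, 2.96]. Speed limits (rad/s): [2.39, 2.39, 3.14, 3.14, 3.14, 3.14, 3.14].

## Interface

Orientations are given as a unit quaternion [x, y, z, w].
In Python, from plant import ctrl gives the robot as it stands. The module is installed in compiled form; this text tells all that it offers.
- The arm moves only by the tool send_rows, never from a script. Its argument "increments" is one flat list of numbers, 7 for each row, row after row: the shift along the tool's x, y, z in mm, then the turn, a rotation vector about the tool's x, y, z in degrees, then the closure, from 0 (fully open) to 1 (shut). In form: [x, y, z, wx, wy, wz, hand, x, y, z, wx, wy, wz, hand, ...]. A call has 1 to 12 rows; each row is the pose to reach, as a shift and turn from the pose commanded when the call began, along the tool's axes at that moment; what a row does not reach only later rows make up. A row lasts 1/12 s, in which the tool goes at most 41.7 mm and 7.16 degrees, less where a joint would pass 70% of its speed; a pose out of reach is approached as far as the arm can. A call with a gripper value outside its range is refused whole. The fingers move at their own pace and stop on an object; "grip_force" is the grip in N (left out, the last holds). Time passes only in rows, so rows that repeat a pose let the fingers close. It gives the time, the measured TCP pose, the force, the opening and the grip force at its end, in the units of the state.
- ctrl.get_obs(): the state, without advancing time (a new reading comes with each control period).
- ctrl.camera(name): name is "scene" or "top" or "wrist"; returns the picture (480x640x3 uint8, red, green, blue); there is no depth.
- ctrl.camera_info(name): a dict with "camera_matrix" (3x3 intrinsics, pixels), "T" (4x4, takes a point from camera to world coordinates). Camera axes: x right, y down, z forward; pixel columns grow to the right and rows downward; lengths in mm; the calibration is good to about 2 mm. A picture is of the moment at which its call begins: read the wrist's pose just before it. camera_info takes no time and is no camera call; for the wrist camera it gives the pose at the moment of the call.
- ctrl.finish_job(): hands the job in; it is judged then, once.
Trained networks look in the newest picture that a camera, given by its name, has taken for a name from the list of things; names that differ only in an ending like _2 or _b are one class to them, and where a whole thing is asked for, a point or a joint stands for the part that bears it (a point fixed in the world has none). Each returns a list of dicts, best first, with "confidence" (0 to 1); they miss things now and then, are a little off and sometimes report something else, mostly with a low value. They report only what shows in the picture. A call takes as long as a camera call. They do not tell look-alikes from the thing itself.
- ctrl.trace(camera, query): "pixels" (480x640 bool, what is visible of it) and "uv" ([column, row] in pixels, amid what is visible of it).
The state is a dict: "time_s": time; "joint_positions": joint angles; "dq": joint speeds; "joint_efforts": joint torques, N m; "position": TCP position; "ee_rot": TCP orientation; "wrist_force": force on the tool from outside, world axes, zero at the start; "wrist_torque": the same for the moment, N m; "gripper_width": finger opening in mm; "finger_force": force on a finger pad.
Only numpy, scipy, OpenCV 4.12 (cv2) and the standard library are available. Lean on these libraries where they do the work, as an engineer would, in place of code of your own. Each camera call takes 0.05 s, during which the arm holds its last target. There are 200 camera calls.

## Task

Take the long hook off its forked stand and use it to lift the red wax tin by its wire bail out of the deep wooden caddy, without touching either tin with the gripper. Carry it gently, without dropping it, stand it upright wholly on the round cork mat, then unhook it and hang the hook back in its fork. Leave the blue tin and the other things on the bench where they are.

Things in the scene. Friction and masses are not known exactly. Their poses are not given: they have to be found in the camera images.
- red_tin: Loose red tin, about 160 g, 60 mm diameter, 38 mm high to its flat lid, with a stiff fixed wire bail (see red_tin_bail) over the lid. Origin: centre of its underside, z up. Stands on the floor of one of the two caddy wells; which one varies. Bail across the well's short side to within 0.2 rad, tin +x roughly along caddy +x.
- red_tin_bail (a point): Middle of the red tin's bail top, 72 mm above its underside; axes as the tin's. The bail is 5 mm steel wire in the tin's y-z plane (x = 0): legs from y = -27 and +27 mm rise to y = -20 and +20 at height 66, then a slightly peaked top bar reaches 72 mm at the middle (wire centre line). Free gap between lid and bar at the middle: 31 mm.
- blue_tin: Loose blue tin of the same make and size as the red one, standing in the other well. To be left alone. Origin at the centre of its underside.
- caddy: Fixed wooden caddy, 116 (x) by 168 (y) by 140 mm high, open at the top; walls and floor 8 mm thick. A middle wall (8 mm) parts it into two wells side by side along y, each 100 mm (x) by 72 mm (y) inside and 132 mm deep, centred at y = -40 and +40 mm. Origin: centre of its underside, z up.
- picker_grip (a point): Centre of the hook tool's dark wooden handle with a blue band: 60 (x) by 26 (y) by 64 mm (z); grasp across the 26 mm. Tool loose, 120 g, z up. From the middle of the handle's underside, 32 mm below this point, a 7 mm steel rod goes straight down 90 mm to the level foot (see picker_hook). At the start it hangs upright in the stand's fork.
- picker_hook (a point): Middle of the hook tool's foot, at tool x = +11 mm from the rod's axis, 122 mm below the handle's centre; axes as the tool's. The foot, 6 mm thick, runs level 22 mm along tool +x from the rod; its end turns up 6 mm (top of the tip 9 mm above the foot's centre line, far side of the tip 25 mm from the rod's axis).
- stand: Fixed pale plywood stand, base 110 by 120 by 15 mm; nothing on it higher than 133 mm. Origin on the bench under the seat, z up. A post at its back (-y) carries a level fork, prong tops 125 mm up: slot 18 mm wide along y, open to +y, closed end 11 mm behind the seat. Prongs (x 9 to 31 mm either side) end in upturned lips 8 mm high, from y = +22 to +29 mm.
- stand_seat (a point): Seat of the fork, on the prong tops' plane, where the middle of the handle's underside belongs; axes as the stand's. The tool hangs with the handle's underside on the prongs, tool x along stand x, rod down through the slot. Raise it over the lips to slide it out to +y; lower it behind them to hang it back.
- mat: Fixed round cork mat, 140 mm diameter, 4 mm thick; origin at the centre of its underside on the bench.
- keepsake_box: Bystander: closed wooden box 100 by 150 by 70 mm on the bench; origin under its centre.
- glue_bottle: Bystander: yellow glue bottle with orange cap, 48 mm diameter, 110 mm high; origin under its centre.
- ply_offcut: Bystander: plywood offcut 140 by 60 by 18 mm lying on the bench; origin under its centre.
Things that resemble listed ones, but are neither listed nor needed, are in the scene too. Of the things like the part that bears picker_grip, leave any that is yellow; of the rest the larger one is meant.

How it is judged:
By the outcome, as a careful person would: the job done as asked, in the order asked, and still so for the second after the job is handed in, with the robot touching nothing.
It also fails if it takes over 64 s, if anything falls off the work surface, if the arm or the gripper's body presses on something with over 40 N, if the wrist force passes 120 N, or if a joint passes its speed limit or range.

## Working session

There is one attempt and no reset: what is moved stays moved. The work goes in short steps, Python scripts to look and compute and a tool call to move; the robot and the scene stay as the last step left them, time stands still between calls to the robot, and variables do not carry over. Pictures are saved under pics/ and viewed, at most 12 in all, crops included, and the job is handed in when it is done.

Besides the shell and the picture viewer there is one more tool, called in YAML: its name, and indented under it one key for each argument. send_rows: Moves the arm, as the interface text tells. Its arguments: {"type":"object","properties":{"increments":{"type":"array","items":{"type":"number"}},"grip_force":{"type":"number"}},"required":["increments"]}

```bash
mkdir -p pics
cat > h.py <<'E'
import numpy as np, cv2
from plant import ctrl
from scipy.spatial.transform import Rotation as R
def ray(cam,uv,info=None):
    i=info or ctrl.camera_info(cam); K=np.array(i["camera_matrix"]);T=np.array(i["T"])
    d=T[:3,:3]@np.linalg.solve(K,[uv[0],uv[1],1]); return T[:3,3],d
def atz(cam,uv,z,info=None):
    o,d=ray(cam,uv,info); return o+d*(z-o[2])/d[2]
def proj(cam,p,info=None):
    i=info or ctrl.camera_info(cam); K=np.array(i["camera_matrix"]);T=np.array(i["T"])
    c=T[:3,:3].T@(np.array(p,float)-T[:3,3]); u=K@c; return u[:2]/u[2]
def tri(c1,uv1,c2,uv2):
    a,d=ray(c1,uv1);b,e=ray(c2,uv2);d=d/np.linalg.norm(d);e=e/np.linalg.norm(e)
    s=np.linalg.lstsq(np.c_[d,-e],b-a,rcond=None)[0]; p=a+d*s[0];q=b+e*s[1]
    return (p+q)/2,np.linalg.norm(p-q)
def save(cam,n):
    im=ctrl.camera(cam); cv2.imwrite(f"pics/{n}.png",cv2.cvtColor(im,cv2.COLOR_RGB2BGR)); return im
E
python3 - <<'E'
from h import *
np.set_printoptions(precision=1,suppress=True)
a=save("scene","s0");b=save("top","t0")
for c in("scene","top"):
    i=ctrl.camera_info(c);print(c,np.array(i["T"])[:3],np.array(i["camera_matrix"])[0])
    for q in["red_tin","red_tin_bail","blue_tin","caddy","picker_grip","picker_hook","stand","mat","keepsake_box","glue_bottle","ply_offcut"]:
        print(q,[(round(d["confidence"],2),np.round(d["uv"]).tolist(),int(d["pixels"].sum())) for d in ctrl.trace(c,q)][:4])
print(ctrl.get_obs())
E
```

```text
scene [[   0.8    0.4   -0.4 1028.4]
 [   0.6   -0.5    0.6 -727.6]
 [   0.    -0.8   -0.6  821.4]] [457.1   0.  323.8]
red_tin []
red_tin_bail []
blue_tin []
caddy [(0.65, [368.0, 195.0], 4032)]
picker_grip [(0.94, [145.0, 382.0], 1387), (0.73, [183.0, 298.0], 334), (0.64, [228.0, 288.0], 888)]
picker_hook [(0.9, [142.0, 381.0], 1263), (0.77, [183.0, 297.0], 386), (0.7, [228.0, 289.0], 944)]
stand [(0.89, [236.0, 337.0], 3086)]
mat [(0.65, [311.0, 287.0], 1783), (0.38, [360.0, 360.0], 938)]
keepsake_box [(0.73, [412.0, 278.0], 2850)]
glue_bottle [(0.64, [357.0, 363.0], 893)]
ply_offcut []
top [[  -0.    -1.     0.1  433.2]
 [  -1.     0.    -0.    10.1]
 [   0.    -0.1   -1.  1374.9]] [517.9   0.  320.1]
red_tin [(0.82, [237.0, 266.0], 418), (0.29, [451.0, 256.0], 456)]
red_tin_bail [(0.6, [235.0, 262.0], 402)]
blue_tin [(0.67, [209.0, 259.0], 347), (0.43, [433.0, 262.0], 1634)]
caddy [(0.97, [216.0, 258.0], 2985)]
picker_grip [(0.84, [432.0, 336.0], 308), (0.78, [506.0, 294.0], 760), (0.73, [448.0, 259.0], 465)]
picker_hook [(0.76, [509.0, 290.0], 705), (0.68, [431.0, 336.0], 300), (0.67, [449.0, 258.0], 464)]
stand [(0.59, [434.0, 259.0], 1566)]
mat [(0.86, [348.0, 247.0], 2173), (0.25, [218.0, 258.0], 2931)]
keepsake_box [(0.97, [305.0, 166.0], 2539), (0.31, [452.0, 259.0], 441)]
glue_bottle [(0.81, [406.0, 160.0], 382)]
ply_offcut [(0.92, [152.0, 303.0], 1244)]
{'time_s': 1.2, 'joint_positions': array([ 1.1,  0.5,  0. ,  1.6, -0. ,  1.1, -0.1]), 'dq': array([-0.,  0.,  0., -0., -0.,  0.,  0.]), 'joint_efforts': array([  0. , -59.6,   1.6, -28.2,   0. ,   0. ,   0. ]), 'position': array([ 218. , -638.8,  231.3]), 'ee_rot': array([1. , 0.2, 0. , 0. ]), 'wrist_force': array([ 0.3, -0. , -1.1]), 'wrist_torque': array([0., 0., 0.]), 'finger_force': 0.0, 'gripper_width': 85.26269581904161}
```

View pics/s0.png

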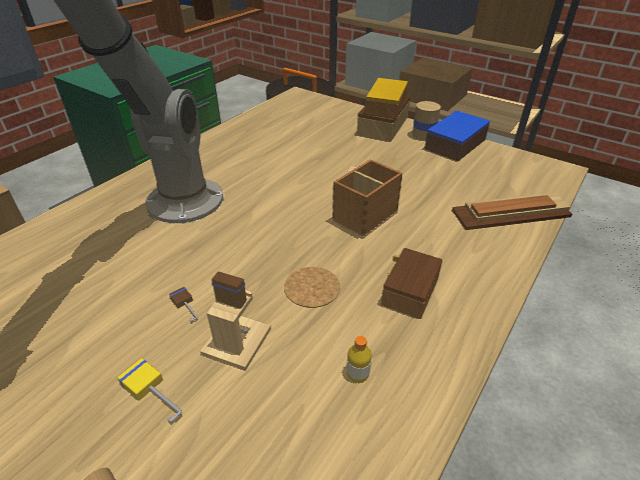

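View pics/t0.png

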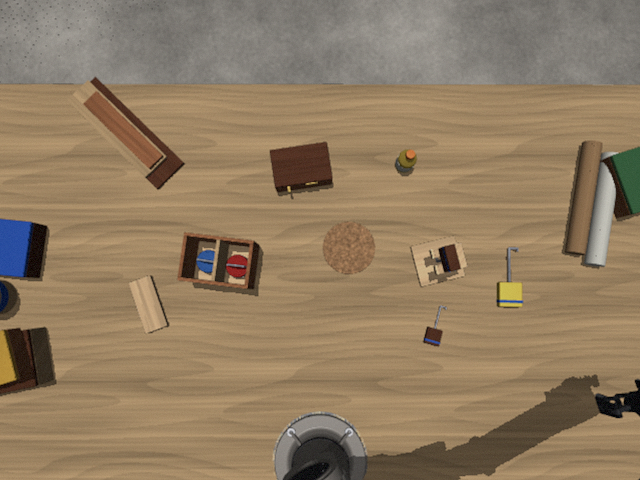

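Candidates for the hook tool are the handle in the stand (top 450,258; scene 228,288), the small dark one lying down (432,336; 183,298) and the yellow one (508,293; 145,382). By the description it's the dark, larger one in the stand. The red tin is in the right-hand well at top (237,266), blue at (208,261), and the mat at (348,247).

Run:
```python
from h import *
np.set_printoptions(precision=1,suppress=True)
b=cv2.imread("pics/t0.png")
c1=cv2.resize(b[225:300,400:480],None,fx=5,fy=5,interpolation=2); c2=cv2.resize(b[225:300,170:270],None,fx=4.0,fy=5,interpolation=2)
c1=cv2.copyMakeBorder(c1,0,0,0,0,0); cv2.imwrite("pics/crop.png",np.hstack([c1,c2]))
ctrl.camera("top")
def rect(q,z,n=0):
    d=ctrl.trace("top",q)[n]; p=np.argwhere(d["pixels"])[:,::-1].astype(float)
    w=np.array([atz("top",u,z)[:2] for u in p],np.float32); r=cv2.minAreaRect(w); print(q,d["uv"],r,w.mean(0)); return r
rect("mat",4);rect("caddy",140);rect("red_tin",46);rect("stand",15)
for d in ctrl.trace("top","picker_grip"): print(d["uv"],atz("top",d["uv"],189))
for u in [(432,262),(450,258)]: print(atz("top",u,15),atz("top",u,189))
```

```text
mat [350.1, 245.4] ((548.5391235351562, -78.61170959472656), (135.29519653320312, 139.72265625), 44.989952087402344) [548.6 -78.2]Traceback (most recent call last):
  File "<stdin>", line 10, in <module>
  File "<stdin>", line 9, in rect
  File "h.py", line 8, in atz
    o,d=ray(cam,uv,info); return o+d*(z-o[2])/d[2]
        ~~~^^^^^^^^^^^^^
  File "h.py", line 5, in ray
    i=info or ctrl.camera_info(cam); K=np.array(i["camera_matrix"]);T=np.array(i["T"])
              ~~~~~~~~~~~~~~~~^^^^^
ValueError: time passes only in moves, steps and waits
```

View pics/crop.png

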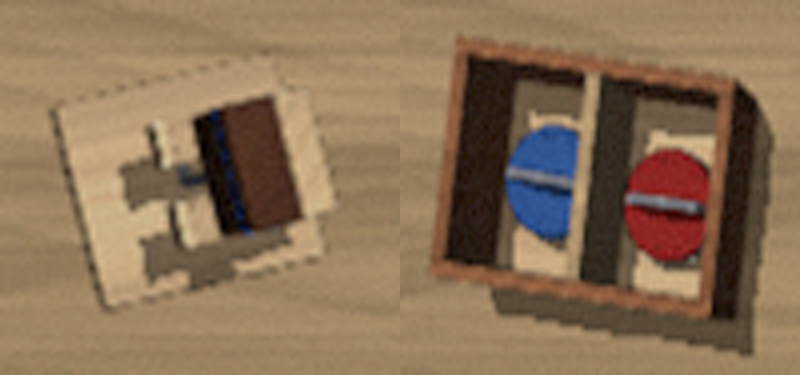

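Run:
```python
from h import *
np.set_printoptions(precision=1,suppress=True)
I=ctrl.camera_info("top")
f1=lambda x,y:(400+x/5,225+y/5); f2=lambda x,y:(170+x/4,225+y/5)
def P(n,pts,z,f):
    w=np.array([atz("top",f(*p),z,I) for p in pts])[:,:2]; r=cv2.minAreaRect(w.astype(np.float32)); print(n,w.tolist() and w.round(0).tolist(),w.mean(0),"rect",np.round(r[0],1),np.round(r[1],1),r[2]); return w
h=P("handle",[(220,110),(272,97),(302,222),(247,235)],189,f1)
P("base",[(50,108),(275,55),(325,255),(108,308)],15,f1)
P("caddy",[(58,38),(340,80),(312,318),(32,275)],140,f2)
P("bail",[(228,200),(302,208)],78,f2)
P("redlid",[(265,150),(265,260),(224,205)],46,f2)
```

```text
handle [[532.0, -285.0], [538.0, -310.0], [481.0, -322.0], [475.0, -296.0]] [ 506.4 -303.3] rect [ 506.5 -303. ] [59.4 26.1] 12.064742088317871
base [[548.0, -239.0], [576.0, -359.0], [470.0, -382.0], [443.0, -267.0]] [ 509.2 -311.8] rect [ 508.9 -311.1] [109.  122.9] 13.106465339660645
caddy [[572.0, 324.0], [552.0, 155.0], [438.0, 171.0], [459.0, 337.0]] [505.4 246.7] rect [505.2 246.5] [170.  114.5] 83.05428314208984
bail [[498.0, 232.0], [493.0, 186.0]] [495.5 208.8] rect [495.5 208.8] [46.4  0. ] -95.08992004394531
redlid [[525.0, 214.0], [468.0, 213.0], [497.0, 240.0]] [496.6 222.4] rect [496.4 226.8] [56.4 26.2] 0.6454655528068542
```

```bash
cat >> h.py <<'E'
np.set_printoptions(precision=2,suppress=True)
def down(yaw): # tool z down, tool x at world yaw (deg)
    return R.from_matrix(np.array([[np.cos(np.radians(yaw)),np.sin(np.radians(yaw)),0],[np.sin(np.radians(yaw)),-np.cos(np.radians(yaw)),0],[0,0,-1]]))
def go(p,yaw):
    o=ctrl.get_obs(); r=R.from_quat(o["ee_rot"]); print("t",o["time_s"],"pos",o["position"],"x-axis",r.as_matrix()[:,0],"F",o["wrist_force"],"w",o["gripper_width"])
    print("SHIFT",r.inv().apply(np.array(p)-o["position"]),"TURN",np.degrees((r.inv()*down(yaw)).as_rotvec()))
E
python3 -c "
from h import *
go([506,-303,300],12.5);go([506,-303,300],192.5);print(np.linalg.inv(np.eye(4)@np.array(ctrl.camera_info('wrist')['T'])))"
```

```text
t 1.35 pos [ 217.96 -638.86  231.31] x-axis [0.95 0.32 0.  ] F [-0.32 -1.05 -0.65] w 85.64462271941606
SHIFT [ 381.04 -224.89  -68.69] TURN [ 0.   -0.    6.33]
t 1.35 pos [ 217.96 -638.86  231.31] x-axis [0.95 0.32 0.  ] F [-0.32 -1.05 -0.65] w 85.64462271941606
SHIFT [ 381.04 -224.89  -68.69] TURN [   0.      0.   -173.67]
[[   0.32   -0.95    0.   -674.83]
 [  -0.91   -0.31    0.27  -36.36]
 [  -0.26   -0.09   -0.96  378.17]
 [   0.      0.      0.      1.  ]]
```

send_rows:
  increments: [40,-24,-60,0,0,6.3,0,381,-225,-69,0,0,6.3,0,381,-225,-69,0,0,6.3,0,381,-225,-69,0,0,6.3,0,381,-225,-69,0,0,6.3,0,381,-225,-69,0,0,6.3,0,381,-225,-69,0,0,6.3,0,381,-225,-69,0,0,6.3,0,381,-225,-69,0,0,6.3,0,381,-225,-69,0,0,6.3,0,381,-225,-69,0,0,6.3,0,381,-225,-69,0,0,6.3,0]
  grip_force: 60

```text
time_s: 2.35
position: [512.4, -293.8, 301.3]
ee_rot: [0.993, 0.116, 0.003, -0.002]
wrist_force: [2.1, 0.7, 0.3]
gripper_width: 85.8
finger_force: 0.0
```

send_rows:
  increments: [0,0,0,0,0,0,0,0,0,0,0,0,0,0]

```text
time_s: 2.52
position: [505.7, -303.2, 300.2]
ee_rot: [0.994, 0.109, -0.0, 0.0]
wrist_force: [0.1, -0.3, -0.6]
gripper_width: 85.4
finger_force: 0.0
```

Run:
```python
from h import *
I=ctrl.camera_info("wrist");go([506,-303,300],12.5)
save("wrist","w1")
for d in ctrl.trace("wrist","picker_grip"): print(d["confidence"],d["uv"],d["pixels"].sum(),atz("wrist",d["uv"],189,I))
print(proj("wrist",[506,-303,189],I))
np.save("w1.npy",I,allow_pickle=True)
```

```text
t 2.5167 pos [ 505.67 -303.18  300.24] x-axis [ 0.98  0.22 -0.  ] F [ 0.13 -0.26 -0.63] w 85.43234395924551
SHIFT [ 0.37 -0.11  0.24] TURN [0.02 0.03 0.06]
0.88 [319.3, 220.7] 3941 [ 515.11 -303.99  189.  ]
0.88 [273.3, 343.5] 1496 [ 421.99 -292.08  189.  ]
0.67 [476.5, 286.1] 3404 [ 494.17 -417.06  189.  ]
[314.7  233.76]
```

View pics/w1.png

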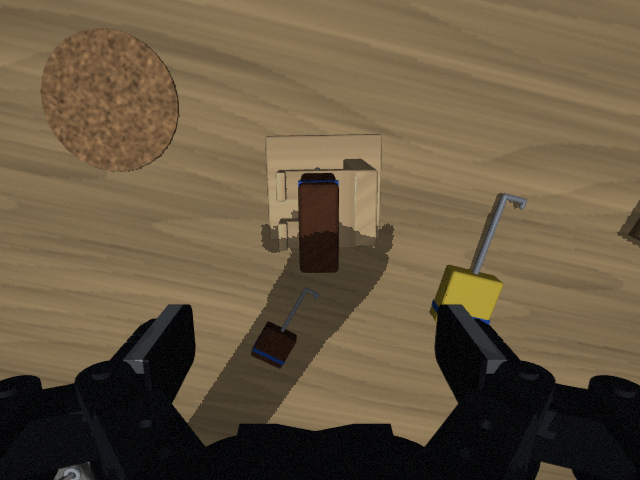

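The wrist view shows the dark handle in the stand, its top face spanning (299..338, 182..271) and square to the image. The post is to its right (-y), the small dark decoy is at (275,343) and the yellow one at (468,290).

Run:
```python
from h import *
I=np.load("w1.npy",allow_pickle=True).item(); print(np.array(I["T"])[:3,3])
w=np.array([atz("wrist",u,189,I) for u in [(299,183),(338,183),(338,271),(299,271)]]);print(w,w.mean(0))
w=np.array([atz("wrist",u,15,I) for u in [(267,136),(381,135)]]);print("base front",w)
c=w.mean(0)
I2=ctrl.camera_info("top")
go([506,-303,144],12.5)
```

```text
[ 572.56 -287.78  443.08]
[[ 535.92 -286.25  189.  ]
 [ 541.24 -310.04  189.  ]
 [ 484.37 -323.71  189.  ]
 [ 478.72 -298.42  189.  ]] [ 510.06 -304.61  189.  ]
base front [[ 550.64 -243.33   15.  ]
 [ 577.01 -356.67   15.  ]]
t 2.6167 pos [ 504.69 -304.54  300.12] x-axis [ 0.98  0.21 -0.  ] F [ 0.28 -0.77  0.29] w 85.36804148240324
SHIFT [  1.75  -1.29 156.12] TURN [ 0.02  0.05 -0.12]
```

send_rows:
  increments: [1.7,1.4,40,0,0,-0.5,0,1.7,1.4,80,0,0,-0.5,0,1.7,1.4,115,0,0,-0.5,0,1.7,1.4,140,0,0,-0.5,0,1.7,1.4,156,0,0,-0.5,0,1.7,1.4,156,0,0,-0.5,0,1.7,1.4,156,0,0,-0.5,1,1.7,1.4,156,0,0,-0.5,1,1.7,1.4,156,0,0,-0.5,1,1.7,1.4,156,0,0,-0.5,1,1.7,1.4,156,0,0,-0.5,1,1.7,1.4,156,0,0,-0.5,1]
  grip_force: 60

```text
time_s: 3.62
position: [508.5, -304.3, 145.6]
ee_rot: [0.994, 0.113, 0.001, 0.001]
wrist_force: [-0.3, -0.0, 5.9]
gripper_width: 25.4
finger_force: 58.6
```

send_rows:
  increments: [0,0,0,0,0,0,1,0,0,0,0,0,0,1,0,0,0,0,0,0,1]

```text
time_s: 3.87
position: [508.5, -304.3, 145.6]
ee_rot: [0.994, 0.113, 0.001, 0.001]
wrist_force: [-2.0, 0.3, 6.2]
gripper_width: 25.1
finger_force: 58.7
```

send_rows:
  increments: [0,0,-5,0,0,0,1,0,0,-12,0,0,0,1,0,0,-20,0,0,0,1,0,-4,-22,0,0,0,1,0,-14,-22,0,0,0,1,0,-28,-22,0,0,0,1,0,-44,-22,0,0,0,1,0,-60,-22,0,0,0,1,0,-72,-22,0,0,0,1,0,-78,-22,0,0,0,1,0,-78,-22,0,0,0,1]

```text
time_s: 4.78
position: [490.0, -225.5, 166.2]
ee_rot: [0.993, 0.115, -0.0, -0.0]
wrist_force: [-0.4, -0.2, -0.3]
gripper_width: 25.4
finger_force: 58.9
```

Run:
```python
from h import *
go([460,212,300],-6.6)
T=np.linalg.inv(np.array(ctrl.camera_info("wrist")["T"]))
```

```text
t 4.7833 pos [ 489.97 -225.51  166.22] x-axis [ 0.97  0.23 -0.  ] F [-0.39 -0.24 -0.28] w 25.41612644261541
SHIFT [  70.75 -432.89 -133.45] TURN [-0.04  0.03 19.81]
```

send_rows:
  increments: [5,-20,-30,0,0,2,1,12,-50,-60,0,0,5,1,18,-85,-90,0,0,8,1,25,-122,-110,0,0,11,1,31,-162,-125,0,0,14,1,38,-202,-140,0,0,17,1,45,-242,-150,0,0,19.8,1,51,-282,-154,0,0,19.8,1,58,-322,-154,0,0,19.8,1,64,-360,-154,0,0,19.8,1,68,-393,-154,0,0,19.8,1,70,-415,-154,0,0,19.8,1]

```text
time_s: 5.78
position: [464.1, 196.7, 320.7]
ee_rot: [0.998, -0.057, 0.0, -0.001]
wrist_force: [-0.1, 1.3, -0.0]
gripper_width: 25.2
finger_force: 59.4
```

Run:
```python
from h import *
go([463,213,320],-6.6)
```

```text
t 5.7833 pos [464.11 196.68 320.72] x-axis [ 0.99 -0.11  0.  ] F [-0.1   1.32 -0.02] w 25.162941041658453
SHIFT [ -2.96 -16.09   0.75] TURN [-0.12 -0.03  0.06]
```

send_rows:
  increments: [-1,-8,0,0,0,0,1,-3,-16,0,0,0,0,1,-3,-16,0,0,0,0,1,-3,-16,0,0,0,0,1]

```text
time_s: 6.12
position: [464.3, 207.1, 320.1]
ee_rot: [0.998, -0.06, -0.0, 0.0]
wrist_force: [-0.6, -0.4, -0.8]
gripper_width: 25.7
finger_force: 59.4
```

Run:
```python
from h import *
go([463,213,320],-6.6); I=ctrl.camera_info("wrist")
save("wrist","w2"); np.save("w2.npy",I,allow_pickle=True)
for q in("red_tin","red_tin_bail","picker_hook","caddy"):
    for d in ctrl.trace("wrist",q): print(q,d["confidence"],d["uv"],d["pixels"].sum())
print(proj("wrist",[496,209,80],I),proj("wrist",[463+11,212,210],I))
```

```text
t 6.1167 pos [464.28 207.06 320.1 ] x-axis [ 0.99 -0.12 -0.  ] F [-0.63 -0.43 -0.77] w 25.715085835060233
SHIFT [-1.99 -5.75  0.09] TURN [ 0.05  0.01 -0.26]
red_tin 0.68 [303.5, 159.9] 2701
red_tin 0.3 [248.8, 156.9] 25804
red_tin_bail 0.72 [304.9, 160.8] 2671
red_tin_bail 0.53 [227.5, 158.3] 2404
picker_hook 0.76 [316.6, 329.0] 18105
caddy 0.58 [248.7, 155.8] 25806
[308.28 165.89] [305.07 221.04]
```

View pics/w2.png

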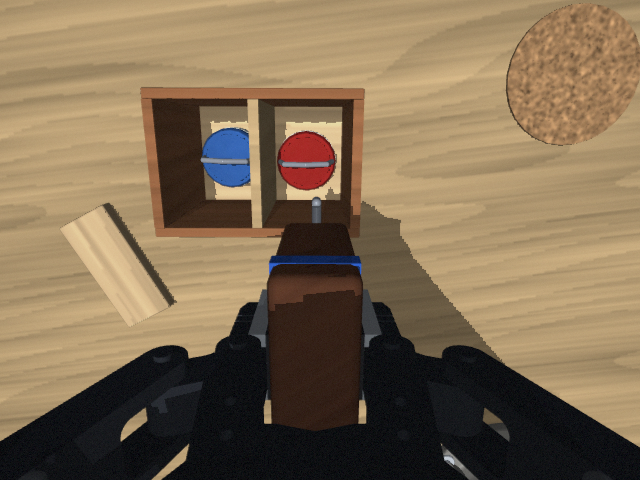

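The tin's lid is centred near (306,160). Its bail runs from (281,163) to (331,164), and the hook tip shows at (316,200).

Run:
```python
from h import *
I=np.load("w2.npy",allow_pickle=True).item()
o=ctrl.get_obs();r=R.from_quat(o["ee_rot"]).as_matrix(); p=o["position"];print(o["time_s"],p)
print("cam",np.array(I["T"])[:3,3])
tip=atz("wrist",(316.5,203),p[2]-110.6+7,I); print("tip",tip,"pred",p+r@[22,0,103.6])
for u in [(281,163),(331,164),(306,163)]: print("bail",atz("wrist",u,78,I))
for u in [(277,160),(335,160),(306,131),(306,190)]: print("lid",atz("wrist",u,46,I))
for u in [(142,88),(364,89),(362,236),(156,237)]: print("rim",atz("wrist",u,140,I))
```

```text
6.3667 [464.13 207.24 320.32]
cam [532.29 199.26 462.97]
tip [485.99 203.27 216.72] pred [485.99 204.57 216.72]
bail [501.49 234.03  78.  ]
bail [495.02 187.73  78.  ]
bail [498.71 210.84  78.  ]
lid [502.37 240.52  46.  ]
lid [495.41 182.33  46.  ]
lid [526.98 207.91  46.  ]
lid [468.67 215.21  46.  ]
rim [573.49 323.7  140.  ]
rim [553.15 159.13 140.  ]
rim [439.75 170.53 140.  ]
rim [459.08 339.17 140.  ]
```

send_rows:
  increments: [0.6,-8.1,0,0,0,0,1,0.6,-8.1,10,0,0,0,1,0.6,-8.1,30,0,0,0,1,0.6,-8.1,52,0,0,0,1,0.6,-8.1,75,0,0,0,1,0.6,-8.1,98,0,0,0,1,0.6,-8.1,118,0,0,0,1,0.6,-8.1,134,0,0,0,1,0.6,-8.1,146,0,0,0,1,0.6,-8.1,152,0,0,0,1,0.6,-8.1,152,0,0,0,1,0.6,-8.1,152,0,0,0,1]

```text
time_s: 7.37
position: [465.3, 216.7, 168.3]
ee_rot: [0.998, -0.059, -0.0, -0.0]
wrist_force: [-0.3, -0.7, -1.4]
gripper_width: 25.5
finger_force: 59.4
```

Run:
```python
from h import *
o=ctrl.get_obs();r=R.from_quat(o["ee_rot"]).as_matrix(); p=o["position"];print(o["time_s"],p,o["wrist_force"])
print("rod->bail in tool", r.T@(np.array([498.5,210.8,78])-p))
I=ctrl.camera_info("wrist"); im=save("wrist","w3")
print(proj("wrist",p+r@[25,0,103.6],I))
cv2.imwrite("pics/w3c.png",cv2.resize(cv2.imread("pics/w3.png")[0:300,170:470],None,fx=2,fy=2))
```

```text
7.3667 [465.31 216.65 168.25] [-0.33 -0.66 -1.37]
rod->bail in tool [33.67  1.92 90.24]
[314.68 198.09]
```

View pics/w3c.png

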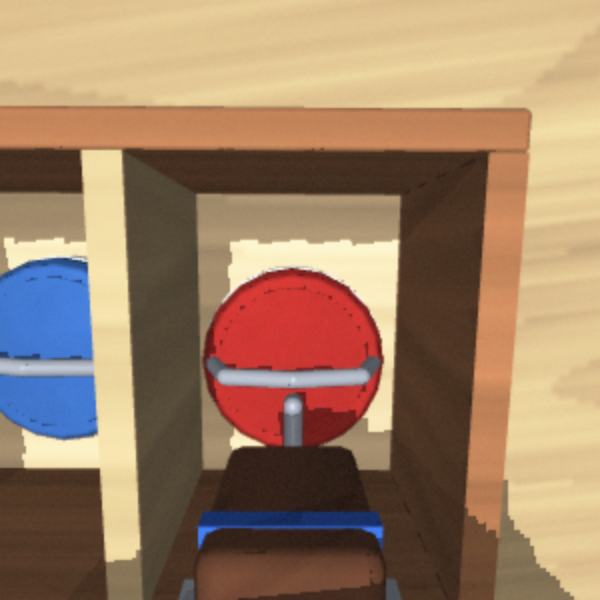

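The hook tip at crop (292,400) is centred sideways on the bail's middle (292,378), just short of it and lower. I'll slide it under and lift gently.

send_rows:
  increments: [5,0,0,0,0,0,1,11,0,0,0,0,0,1,17,0,0,0,0,0,1,21,0,0,0,0,0,1,22.5,0,0,0,0,0,1,22.5,0,-8,0,0,0,1,22.5,0,-14,0,0,0,1,22.5,0,-18,0,0,0,1,22.5,0,-22,0,0,0,1,22.5,0,-27,0,0,0,1,22.5,0,-32,0,0,0,1,22.5,0,-35,0,0,0,1]

```text
time_s: 8.42
position: [487.7, 213.9, 204.0]
ee_rot: [0.998, -0.059, 0.0, -0.0]
wrist_force: [-0.1, -0.0, -2.9]
gripper_width: 25.7
finger_force: 59.0
```

send_rows:
  increments: [0,0,-4,0,0,0,1,0,0,-12,0,0,0,1,0,0,-22,0,0,0,1,0,0,-34,0,0,0,1,0,0,-46,0,0,0,1,0,0,-58,0,0,0,1,0,0,-70,0,0,0,1,0,0,-82,0,0,0,1,0,0,-94,0,0,0,1,0,0,-104,0,0,0,1,0,0,-112,0,0,0,1,0,0,-116,0,0,0,1]

```text
time_s: 9.42
position: [488.0, 214.0, 320.7]
ee_rot: [0.998, -0.059, 0.001, -0.0]
wrist_force: [0.8, 0.3, -2.9]
gripper_width: 25.4
finger_force: 59.1
```

send_rows:
  increments: [0,0,-4,0,0,0,1,0,0,-12,0,0,0,1,0,0,-20,0,0,0,1,0,0,-26,0,0,0,1,0,0,-30,0,0,0,1,0,0,-30,0,0,0,1,0,0,-30,0,0,0,1]

```text
time_s: 10.0
position: [487.7, 213.8, 349.4]
ee_rot: [0.998, -0.059, 0.0, -0.0]
wrist_force: [0.3, -0.3, -3.2]
gripper_width: 25.0
finger_force: 59.1
```

Run:
```python
from h import *
I=ctrl.camera_info("wrist")
p0=ctrl.get_obs()["position"]
a=save("wrist","w4");b=cv2.imread("pics/w4.png"); save("scene","s4"); s=cv2.imread("pics/s4.png")
cv2.imwrite("pics/j4.png",np.hstack([b[60:360,170:470],cv2.resize(s[80:230,270:420],None,fx=2,fy=2)]))
go([520,-78,p0[2]],-6.6)
```

```text
t 10.1 pos [487.45 213.63 348.87] x-axis [ 0.99 -0.12 -0.  ] F [-0.74  0.23 -2.73] w 25.675559940074617
SHIFT [ 66.66 285.77  -0.43] TURN [ 0.03  0.04 -0.16]
```

View pics/j4.png

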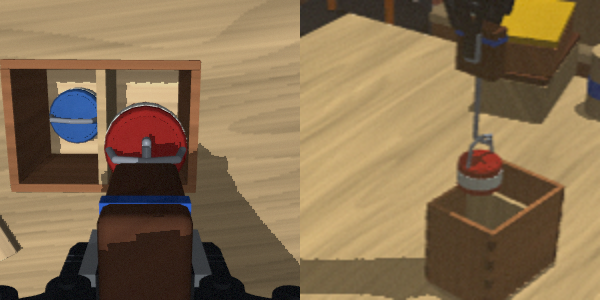

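The red tin hangs on the hook clear of the caddy and the blue one is unmoved. I'll carry it smoothly to the mat.

send_rows:
  increments: [0,0.1,0,0,0,0,1,0.1,0.5,0,0,0,0,1,0.4,1.4,0,0,0,0,1,1,3.3,0,0,0,0,1,1.8,6.1,0,0,0,0,1,3,10,0,0,0,0,1,4.5,15.2,0,0,0,0,1,6.4,21.6,0,0,0,0,1,8.7,29.3,0,0,0,0,1,11.3,38.2,0,0,0,0,1,14.3,48.3,0,0,0,0,1,17.6,59.4,0,0,0,0,1]

```text
time_s: 11.1
position: [498.3, 151.5, 349.3]
ee_rot: [0.998, -0.059, 0.0, 0.0]
wrist_force: [-0.2, 1.2, -3.2]
gripper_width: 25.3
finger_force: 59.1
```

send_rows:
  increments: [3.6,12.1,0,0,0,0,1,7.4,25.1,0,0,0,0,1,11.5,38.7,0,0,0,0,1,15.7,52.8,0,0,0,0,1,20,67.4,0,0,0,0,1,24.4,82.1,0,0,0,0,1,28.7,96.8,0,0,0,0,1,33.1,111.4,0,0,0,0,1,37.2,125.5,0,0,0,0,1,41.3,139.1,0,0,0,0,1,45.2,152.1,0,0,0,0,1,48.7,164.2,0,0,0,0,1]

```text
time_s: 12.1
position: [527.1, -18.1, 349.3]
ee_rot: [0.998, -0.06, 0.0, 0.0]
wrist_force: [-0.2, -0.3, -2.9]
gripper_width: 25.6
finger_force: 59.1
```

send_rows:
  increments: [3.3,11.1,0,0,0,0,1,6.3,21.3,0,0,0,0,1,8.9,30.1,0,0,0,0,1,11.2,37.8,0,0,0,0,1,13.1,44.2,0,0,0,0,1,14.6,49.4,0,0,0,0,1,15.8,53.3,0,0,0,0,1,16.7,56.1,0,0,0,0,1,17.2,58,0,0,0,0,1,17.5,58.9,0,0,0,0,1,17.6,59.3,0,0,0,0,1,17.6,59.4,0,0,0,0,1]

```text
time_s: 13.1
position: [537.6, -76.9, 349.3]
ee_rot: [0.998, -0.059, 0.0, -0.0]
wrist_force: [0.1, -0.9, -2.8]
gripper_width: 25.4
finger_force: 59.1
```

Run:
```python
from h import *
I=ctrl.camera_info("wrist");p0=ctrl.get_obs()["position"]
save("wrist","w5");b=cv2.imread("pics/w5.png"); save("scene","s5"); s=cv2.imread("pics/s5.png")
cv2.imwrite("pics/j5.png",np.hstack([b[20:380,140:500],cv2.resize(s[170:320,230:380],(360,360))]))
go([537.6,-77.2,p0[2]],-6.6)
```

```text
t 13.2 pos [537.64 -76.81 349.32] x-axis [ 0.99 -0.12  0.  ] F [-1.06 -0.96 -3.01] w 25.41897920529967
SHIFT [0.01 0.39 0.01] TURN [-0.01 -0.   -0.13]
```

View pics/j5.png

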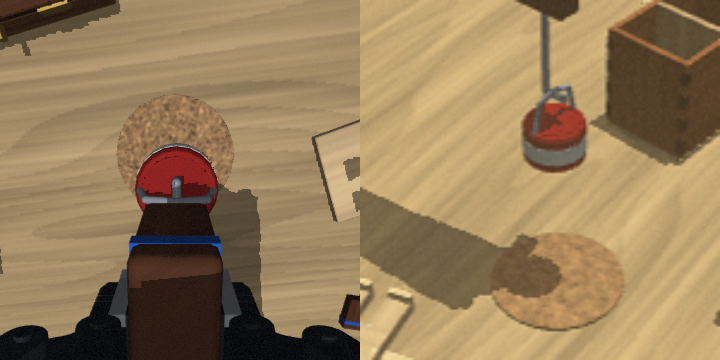

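send_rows:
  increments: [0,0,1,0,0,0,1,0,0,4,0,0,0,1,0,0,10,0,0,0,1,0,0,19,0,0,0,1,0,0,30,0,0,0,1,0,0,43,0,0,0,1,0,0,57,0,0,0,1,0,0,71,0,0,0,1,0,0,85,0,0,0,1,0,0,98,0,0,0,1,0,0,110,0,0,0,1,0,0,120,0,0,0,1]

```text
time_s: 14.2
position: [536.8, -77.1, 227.2]
ee_rot: [0.998, -0.059, -0.001, -0.0]
wrist_force: [-0.8, -0.5, -3.5]
gripper_width: 25.9
finger_force: 59.1
```

send_rows:
  increments: [0,0,9,0,0,0,1,0,0,17,0,0,0,1,0,0,24,0,0,0,1,0,0,30,0,0,0,1,0,0,35,0,0,0,1,0,0,39,0,0,0,1,0,0,41.5,0,0,0,1,0,0,43.5,0,0,0,1,0,0,45,0,0,0,1,0,0,46.5,0,0,0,1,0,0,48,0,0,0,1,0,0,49.5,0,0,0,1]

```text
time_s: 15.2
position: [538.0, -77.2, 180.0]
ee_rot: [0.998, -0.059, 0.0, 0.0]
wrist_force: [0.6, 0.2, -1.1]
gripper_width: 25.6
finger_force: 59.5
```

send_rows:
  increments: [0,0,2,0,0,0,1,0,0,5,0,0,0,1,0,0,8,0,0,0,1,0,0,11,0,0,0,1,0,0,12.5,0,0,0,1,0,0,12.5,0,0,0,1,0,0,12.5,0,0,0,1]

```text
time_s: 15.78
position: [537.6, -77.2, 167.2]
ee_rot: [0.998, -0.059, -0.0, -0.0]
wrist_force: [0.8, 0.1, -0.5]
gripper_width: 25.4
finger_force: 59.5
```

Run:
```python
from h import *
p0=ctrl.get_obs()["position"]
save("wrist","w6");b=cv2.imread("pics/w6.png"); save("scene","s6"); s=cv2.imread("pics/s6.png")
cv2.imwrite("pics/j6.png",np.hstack([b[20:380,140:500],cv2.resize(s[200:320,250:370],(360,360))]))
go(p0,-6.6)
```

```text
t 15.8833 pos [537.75 -77.17 167.41] x-axis [ 0.99 -0.12  0.  ] F [ 0.66  0.27 -1.17] w 25.405112490796515
SHIFT [-0.12 -0.    0.23] TURN [ 0.   -0.01 -0.16]
```

View pics/j6.png

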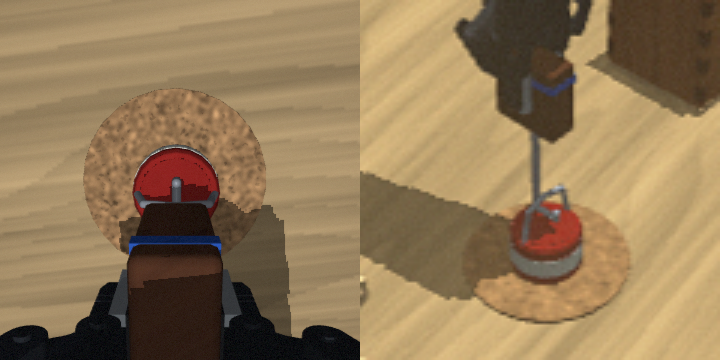

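send_rows:
  increments: [-2,0,0,0,0,0,1,-6,0,0,0,0,0,1,-12,0,0,0,0,0,1,-19,0,0,0,0,0,1,-27,0,0,0,0,0,1,-36,0,0,0,0,0,1,-45,0,0,0,0,0,1,-53,0,0,0,0,0,1,-58,0,0,0,0,0,1,-60,0,0,0,0,0,1,-60,0,0,0,0,0,1]

```text
time_s: 16.8
position: [477.7, -70.1, 167.4]
ee_rot: [0.998, -0.059, 0.0, 0.0]
wrist_force: [0.8, 1.0, -1.0]
gripper_width: 25.4
finger_force: 59.5
```

Run:
```python
from h import *
p0=ctrl.get_obs()["position"]
save("wrist","w7");b=cv2.imread("pics/w7.png"); save("scene","s7"); s=cv2.imread("pics/s7.png"); save("top","t7"); t=cv2.imread("pics/t7.png")
cv2.imwrite("pics/j7.png",np.hstack([cv2.resize(b[0:400,120:520],(266,266)),cv2.resize(s[200:320,250:370],(266,266)),cv2.resize(t[210:290,310:390],(266,266))]))
go([490,-225.5,168],13)
```

```text
t 16.95 pos [478.54 -70.09 167.41] x-axis [ 0.99 -0.12  0.  ] F [ 0.92  0.65 -0.73] w 25.38398178467147
SHIFT [ 29.68 152.98  -0.59] TURN [ -0.    -0.03 -19.76]
```

View pics/j7.png

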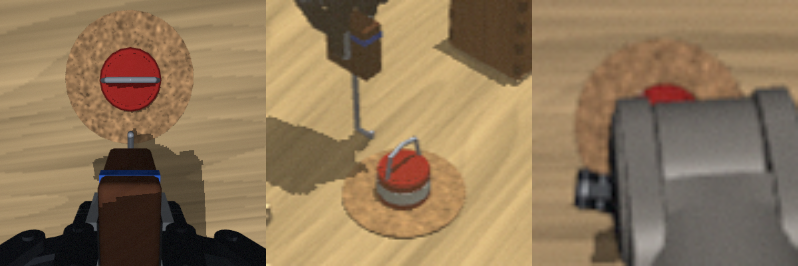

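Red tin stands mid-mat, hook free. Now I'll hang the hook back.

send_rows:
  increments: [1,4,0,0,0,0,1,3,13,0,0,0,-1.5,1,6,28,0,0,0,-4,1,10,47,-0.6,0,0,-7,1,14,68,-0.6,0,0,-10,1,18,90,-0.6,0,0,-13,1,22,112,-0.6,0,0,-16,1,26,131,-0.6,0,0,-18.5,1,28.5,145,-0.6,0,0,-19.8,1,29.7,153,-0.6,0,0,-19.8,1,29.7,153,-0.6,0,0,-19.8,1,29.7,153,-0.6,0,0,-19.8,1]

```text
time_s: 17.95
position: [489.5, -225.2, 167.7]
ee_rot: [0.994, 0.113, -0.0, -0.0]
wrist_force: [-0.2, 1.0, -0.7]
gripper_width: 25.1
finger_force: 59.4
```

Run:
```python
from h import *
go([508.5,-304.3,167.5],13); go([508.5,-304.3,145.6],13)
```

```text
t 17.95 pos [ 489.54 -225.25  167.69] x-axis [ 0.97  0.22 -0.  ] F [-0.2   0.97 -0.67] w 25.07159044798821
SHIFT [ 0.74 81.29  0.14] TURN [-0.03  0.01 -0.03]
t 17.95 pos [ 489.54 -225.25  167.69] x-axis [ 0.97  0.22 -0.  ] F [-0.2   0.97 -0.67] w 25.07159044798821
SHIFT [ 0.74 81.3  22.04] TURN [-0.03  0.01 -0.03]
```

send_rows:
  increments: [0.7,4,0,0,0,0,1,0.7,14,0,0,0,0,1,0.7,28,0,0,0,0,1,0.7,43,0,0,0,0,1,0.7,57,0,0,0,0,1,0.7,69,0,0,0,0,1,0.7,77,0,0,0,0,1,0.7,81,0,0,0,0,1,0.7,81,0,0,0,0,1,0.7,81,8,0,0,0,1,0.7,81,14,0,0,0,1,0.7,81,18,0,0,0,1]

```text
time_s: 18.95
position: [508.0, -303.1, 148.6]
ee_rot: [0.993, 0.114, -0.001, -0.001]
wrist_force: [-0.2, -0.0, -0.8]
gripper_width: 25.2
finger_force: 59.4
```

send_rows:
  increments: [0,0,2,0,0,0,1,0,0,3.5,0,0,0,1,0,0,4,0,0,0,1,0,0,4.4,0,0,0,1,0,0,4.4,0,0,0,1]

```text
time_s: 19.37
position: [508.7, -304.2, 145.7]
ee_rot: [0.994, 0.114, 0.0, 0.0]
wrist_force: [0.1, 0.7, -1.3]
gripper_width: 25.3
finger_force: 59.4
```

send_rows:
  increments: [0,0,0.6,0,0,0,1,0,0,1.2,0,0,0,1,0,0,1.2,0,0,0,1]

```text
time_s: 19.62
position: [508.7, -304.3, 145.6]
ee_rot: [0.994, 0.113, 0.0, 0.0]
wrist_force: [-3.0, 1.8, 8.3]
gripper_width: 25.4
finger_force: 60.6
```

Run:
```python
from h import *
print(ctrl.get_obs()["wrist_force"])
save("scene","s8"); s=cv2.imread("pics/s8.png")
cv2.imwrite("pics/j8.png",cv2.resize(s[240:380,160:300],(560,560)))
```

```text
[-3.04  1.82  8.33]
```

View pics/j8.png

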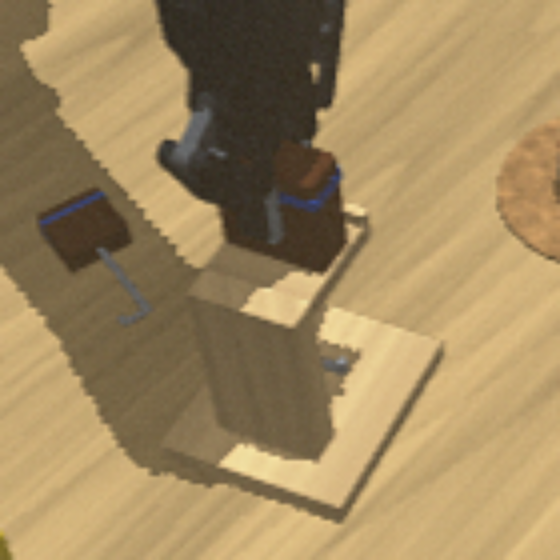

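The handle rests on the prongs with the foot below, and the 8 N upward force confirms it is seated. Now I'll release and withdraw.

send_rows:
  increments: [0,0,-1,0,0,0,1,0,0,-1,0,0,0,0,0,0,-1,0,0,0,0,0,0,-1,0,0,0,0,0,0,-1,0,0,0,0,0,0,-1,0,0,0,0,0,0,-1,0,0,0,0,0,0,-1,0,0,0,0,0,0,-8,0,0,0,0,0,0,-25,0,0,0,0,0,0,-50,0,0,0,0,0,0,-80,0,0,0,0]

```text
time_s: 20.67
position: [507.5, -303.7, 224.3]
ee_rot: [0.994, 0.114, -0.001, -0.001]
wrist_force: [-0.4, -0.5, -0.2]
gripper_width: 85.6
finger_force: 0.0
```

send_rows:
  increments: [0,0,-30,0,0,0,0,0,0,-60,0,0,0,0,-30,0,-80,0,0,0,0,-60,0,-80,0,0,0,0,-60,0,-80,0,0,0,0,-60,0,-80,0,0,0,0]

```text
time_s: 21.17
position: [448.6, -318.8, 305.4]
ee_rot: [0.994, 0.112, 0.0, 0.001]
wrist_force: [1.4, -0.0, 0.0]
gripper_width: 85.4
finger_force: 0.0
```

Run:
```python
from h import *
o=ctrl.get_obs();print(o["time_s"],o["wrist_force"],o["gripper_width"])
save("scene","s9"); s=cv2.imread("pics/s9.png"); save("wrist","w9"); b=cv2.imread("pics/w9.png")
cv2.imwrite("pics/j9.png",np.hstack([cv2.resize(s[140:380,140:460],(440,330)),cv2.resize(b,(360,270))[:,:],][:1]+[cv2.copyMakeBorder(cv2.resize(b,(360,270)),0,60,0,0,0)]))
```

```text
21.1667 [ 1.38 -0.    0.02] 85.42655519918107
```

View pics/j9.png

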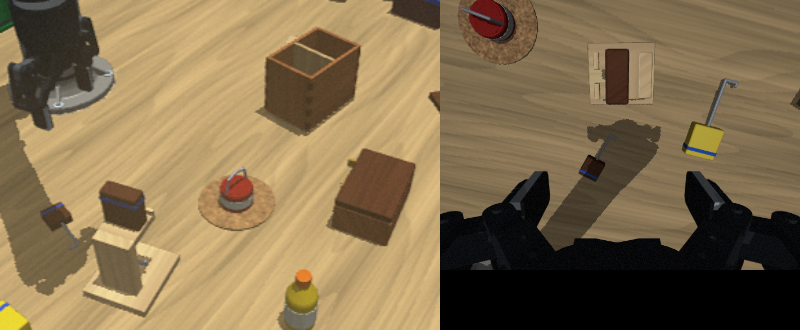

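The hook hangs in its fork, the red tin stands upright mid-mat, and everything else is in place.

```bash
python3 -c "
from plant import ctrl
print(ctrl.finish_job())"
```

```text
the job is handed in; nothing more can be done
None
```

I handed the job in at about 21 s on the robot's clock: the red tin stands upright near the middle of the cork mat, the hook hangs back in its fork, and the final pictures show nothing else on the bench disturbed.

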